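# Feed one tappet to the green pad

### The arm

A 6-joint arm with a two-finger parallel gripper is mounted at the origin on a cart in front of the work surface, level with it; the furniture and walls round the work are solid. World frame = base frame: x ahead of the robot, y to its left, z up, the work surface at z = 0. Lengths are in m, angles in rad, forces in N, time in s.
With the tool pointing down it reaches from about 0.35 to 0.975 m from the base axis. Payload 4.9 kg.
Tool frame: the origin (TCP) lies at the very end of the fingers, on their centre line; the grasp point (between the pads) lies 19 mm behind it; z points along the fingers, y is the line along which they close (so a half turn about z gives the same grasp; the last joint's range is limited). The gripper opens to 85 mm and grips with 20 to 120 N. Pads are 22 mm wide; open, the fingers measure 114 mm over their backs; the gripper's body (76 mm by 85 mm) begins 54 mm behind the grasp point. The pads swing forward as they close: fully open they stand 13 mm farther back than shut.
Start: joints at [1.117, 0.053, 1.613, -0, 1.476, -0.119], TCP at [0.205, 0.59, 0.231] pointing down, gripper open.
Joint ranges: [-3.01, 3.01], [-1.01, 2.22], [0.06, 2.58], [-1.02, 4.17], [0.09, 2.62], [-3.14, 3.14]. Speed limits (rad/s): [2.57, 2.57, 3.14, 3.14, 3.14, 3.14].

### API

Orientations are given as a 3x3 rotation matrix whose columns are the frame's x, y, z axes.
In Python, from station import readout, capture, robot, finder gives the robot as it stands. The module is installed in compiled form; this text tells all that it offers.
- The arm moves only by the tool move_arm, never from a script. Its arguments are lists of equal length, an entry for each row: "delta_rot": the turn, a rotation vector about the tool's x, y, z in degrees, a list of three; "dp": the shift along the tool's x, y, z in m, a list of three; "jaw": the closure in counts, from 0 (fully open) to 255 (shut). In form: {"delta_rot": [[ax, ay, az], ...], "dp": [[x, y, z], ...], "jaw": [jaw, ...]}. A call has exactly 10 rows; each row shifts and turns the commanded pose from where the row before left it, along the tool's axes as they then stand; what a row does not reach is not made up. A row lasts 1/10 s, in which the tool goes at most 50 mm and 8.59 degrees, less where a joint would pass 70% of its speed; a pose out of reach is approached as far as the arm can. A call is refused whole if a number of a shift passes 0.05 or a number of a turn 8.59, either way. A call with a gripper value outside its range is refused whole. The fingers move at their own pace and stop on an object; "force" is the grip in N (left out, the last holds). Time passes only in rows, so rows that do not move let the fingers close, or fill a call up. It gives the time, the measured TCP pose, the force, the opening and the grip force at its end, in the units of the state.
- readout.read_state(): the state, without advancing time (a new reading comes with each control period).
- capture(name): name is "scene" or "top" or "wrist"; returns a dict with "frame" (420x560x3 uint8, red, green, blue), "intrinsics" (3x3 intrinsics, pixels), "distortion" ([k1, k2, p1, p2, k3] as OpenCV has them; the pictures are not rectified), "extrinsics" (4x4, takes a point from world to camera coordinates). Camera axes: x right, y up, looking along -z (the intrinsics and any distortion apply to the point x, -y, -z); pixel columns grow to the right and rows downward; lengths in m; the calibration is good to about 2 mm. A picture is of the moment at which its call begins. There is no depth.
- robot.close_job(): hands the job in; it is judged then, once.
Trained networks look in a picture, given as the dict that the camera call returned (one of the last four; its "shot" number tells which), for a name from the list of things; names that differ only in an ending like _2 or _b are one class to them, and where a whole thing is asked for, a point or a joint stands for the part that bears it (a point fixed in the world has none). Each returns a list of dicts, best first, with "score" (0 to 1); they miss things now and then, are a little off and sometimes report something else, mostly with a low value. They report only what shows in the picture. A call takes as long as a camera call. They do not tell look-alikes from the thing itself.
- finder.recognise(query, picture): "point" ([column, row] in pixels, amid what is visible of it).
The state is a dict: "t": time; "qpos": joint angles; "dq": joint speeds; "joint_torque": joint torques, N m; "tool_pos": TCP position; "tool_rot": TCP orientation; "force": force on the tool from outside, world axes, zero at the start; "torque": the same for the moment, N m; "finger_gap": finger opening in m; "grip_force": force on a finger pad.
Only numpy, scipy, OpenCV 4.12 (cv2) and the standard library are available. Lean on these libraries where they do the work, as an engineer would, in place of code of your own. Each camera call takes 0.05 s, during which the arm holds its last target. There are 200 camera calls.

### The job

Press the red plunger of the tappet feeder all the way in, once, so that it pushes a single tappet out of the clear magazine into the cross lane, and let the plunger spring back so that the next tappet drops. Then nudge the tappet that came out along the lane until it stands wholly on the green pad, sliding it and never lifting or tipping it. The second tappet stays in the magazine, and the other things on the bench stay where they are.

Things in the scene. Friction and masses are not known exactly. Their poses are not given: they have to be found in the camera images.
- feeder: Tappet feeder fixed to the bench: aluminium T-shaped plate with a clear magazine tube (42 mm square, top 64 mm above the bench). Origin on the bench surface under the tube's axis; x = direction in which the plunger is pressed and the tappet comes out, y = along the cross lane, z up. The plate's top, the floor of tube and lane, is 6 mm above the bench.
- lane_mid (a point): Middle of the cross lane, on its floor in front of the tube, 48 mm along feeder x from the tube's axis. The lane is 54 mm wide (feeder x = 21 to 75 mm) and runs 116 mm to either side along feeder y, between dark fences and end stops only 8 mm high (tops 14 mm above the bench).
- plunger (a joint): Plunger travel in m along feeder +x: 0 = out (rest), 0.046 = fully in, at a firm stop. Its spring resists with about 2 N at first, 4 N fully in, and drives it back out when released. Fully in, it has pushed the lowest tappet clear of the tube, about 43 mm or a little more along x from the tube's axis; the next drops when the plunger is back out.
- plunger_face (a point): Middle of the outer face of the red push plate of the plunger (40 mm wide, 38 mm high, its edges from 9 to 47 mm above the bench), this point 28 mm above the bench; moves with the plunger. At rest 84 mm behind the tube's axis (feeder x = -84 mm). Push it along the feeder's +x.
- tappet_low: Lowest of the two grey steel bucket tappets in the magazine, the one that comes out; upright cylinder 31 mm in diameter and 25 mm high, 40 to 65 g. Origin at the centre of its underside, z up.
- tappet_high: Second tappet, alike, standing on the first in the tube; it drops to the tube's floor once the plunger has come back. Origin at the centre of its underside.
- pad_green: Green painted pad on the lane's floor at one end of the lane, 54 mm (across the lane) by 60 mm (along it), flat paint without a step. Origin at its centre, at floor height; its y axis runs along the lane, its outer edge touches the end stop. A tappet pushed up to the end stop stands wholly on it.
- pad_yellow: Yellow pad of the same size at the other end of the lane; not used. Which end is green changes.
- spare_tappet: Bystander: another grey tappet, 31 mm across and 25 mm high, standing on the bench; origin at the centre of its underside.
- paste_tin: Bystander: small green tin with a grey lid, 57 mm across, 37 mm high; origin at the centre of its underside.
- jar_amber: Bystander: amber jar, 64 mm across, 129 mm high; origin at the centre of its underside.
- feeler: Bystander: grey folded feeler gauge, 16 x 95 x 12 mm, lying; origin at the centre of its underside.
Things that resemble listed ones, but are neither listed nor needed, are in the scene too. Leave any turquoise look-alike of the tappet_high alone.

How it is judged:
On the way, in this order (a step that is already met when the one before it is completed fails the run):
1. the plunger is fully pressed and has pushed the lower tappet out of the tube (value of joint plunger above 0.041 m and x of tappet_low in the frame of feeder above 0.036 m), for 0.05 s.
2. the plunger is back out and the second tappet has dropped to the tube's floor, the first standing in the lane (value of joint plunger below 0.005 m and x of tappet_low in the frame of feeder above 0.032 m and x of tappet_high in the frame of feeder between -0.008 and 0.008 m and z of tappet_high in the frame of feeder between 0.003 and 0.012 m), for 0.2 s.
At the end, for the whole second after the job is handed in: The ejected tappet stands upright and at rest wholly on the green pad (centre within 16.5 mm of the pad's centre along each of its sides), the plunger is back out (under 5 mm), and the second tappet stands at rest on the tube's floor, within 8 mm of the tube's axis (y of tappet_low in the frame of pad_green between -0.0165 and 0.0165 m and x of tappet_low in the frame of pad_green between -0.0165 and 0.0165 m and z of tappet_low in the frame of feeder below 0.009 m and angle between tappet_low's own z axis and vertical below 0.1 rad and x of tappet_high in the frame of feeder between -0.008 and 0.008 m and z of tappet_high in the frame of feeder between 0.003 and 0.012 m and value of joint plunger below 0.005 m and linear speed of each of tappet_low, tappet_high below 0.01 m/s); the robot touches nothing.
It fails at once if the first tappet is lifted off the feeder's floor or falls off it (z of tappet_low in the frame of feeder above 0.016 m or z of tappet_low in the frame of feeder below 0 m).
It fails at once if the first tappet is tipped (angle between tappet_low's own z axis and vertical above 0.5 rad).
It fails at once if the second tappet leaves the magazine or is lifted in it (x of tappet_high in the frame of feeder above 0.013 m or z of tappet_high in the frame of feeder above 0.042 m).
It fails at once if a bystander (spare tappet, green tin, amber jar or feeler gauge) is moved from its place by more than 20 mm (distance of any of spare_tappet, paste_tin, jar_amber, feeler from where it was at the start of the episode above 0.02 m).
It also fails if it takes over 51 s, if anything falls off the work surface, if the arm or the gripper's body presses on something with over 40 N, if the wrist force passes 120 N, or if a joint passes its speed limit or range.

## Working session

There is one attempt and no reset: what is moved stays moved. The work goes in short steps, Python scripts to look and compute and a tool call to move; the robot and the scene stay as the last step left them, time stands still between calls to the robot, and variables do not carry over. Pictures are saved under pics/ and viewed, at most 10 in all, crops included, and the job is handed in when it is done.

Besides the shell and the picture viewer there is one more tool, called after "Call:" in YAML: its name, and indented under it one key for each argument. move_arm: Moves the arm, as the interface text tells. Its arguments: {"type":"object","properties":{"delta_rot":{"type":"array","items":{"type":"array","items":{"type":"number"}}},"dp":{"type":"array","items":{"type":"array","items":{"type":"number"}}},"jaw":{"type":"array","items":{"type":"number"}},"force":{"type":"number"}},"required":["delta_rot","dp","jaw"]}

```bash
mkdir -p pics
cat > h.py <<'E'
import numpy as np, cv2
from station import readout, capture, robot, finder
def save(p,n,crop=None,s=1):
    f=p["frame"][:,:,::-1]
    if crop: f=f[crop[1]:crop[3],crop[0]:crop[2]]
    cv2.imwrite("pics/"+n,cv2.resize(f,None,fx=s,fy=s,interpolation=cv2.INTER_CUBIC))
def ray(p,uv):
    K=np.array(p["intrinsics"]);E=np.array(p["extrinsics"])
    n=cv2.undistortPoints(np.array([[uv]],float),K,np.array(p["distortion"]))[0,0]
    d=E[:3,:3].T@np.array([n[0],-n[1],-1.]); c=-E[:3,:3].T@E[:3,3]
    return c,d
def at(p,uv,z):
    c,d=ray(p,uv); return c+d*(z-c[2])/d[2]
def proj(p,X):
    K=np.array(p["intrinsics"]);E=np.array(p["extrinsics"])
    c=E[:3,:3]@np.array(X,float)+E[:3,3]
    return cv2.projectPoints(np.array([[c[0],-c[1],-c[2]]]),np.zeros(3),np.zeros(3),K,np.array(p["distortion"]))[0][0,0]
E
python3 - <<'E'
from h import *
np.set_printoptions(precision=3,suppress=True)
Z=dict(feeder=.03,plunger_face=.028,pad_green=.006,pad_yellow=.006,spare_tappet=.0125,paste_tin=.02,jar_amber=.06,feeler=.006,tappet_low=.018,tappet_high=.043)
for c in["top","scene"]:
    p=capture(c); save(p,c+"0.png",s=1.4)
    for k,z in Z.items():
        for r in finder.recognise(k,p)[:3]: print(c,k,np.round(r["point"]),round(r["score"],2),at(p,r["point"],z))
s=readout.read_state();print(s["t"],s["tool_pos"],np.array(s["tool_rot"]))
E
```

```text
top feeder [338. 209.] 0.64 [ 0.497 -0.237  0.03 ]
top feeder [158. 224.] 0.36 [0.466 0.201 0.03 ]
top plunger_face [324. 225.] 0.86 [ 0.459 -0.202  0.028]
top pad_green [379. 215.] 0.75 [ 0.483 -0.34   0.006]
top pad_yellow [329. 171.] 0.92 [ 0.596 -0.219  0.006]
top pad_yellow [157. 224.] 0.39 [0.469 0.211 0.006]
top spare_tappet [246. 178.] 0.57 [ 0.578 -0.011  0.012]
top paste_tin [380. 148.] 0.64 [ 0.65  -0.345  0.02 ]
top jar_amber [159. 223.] 0.85 [0.466 0.189 0.06 ]
top feeler [409. 256.] 0.81 [ 0.382 -0.41   0.006]
top tappet_high [344. 209.] 0.44 [ 0.497 -0.248  0.043]
top tappet_high [268. 213.] 0.43 [ 0.489 -0.067  0.043]
scene feeder [322. 253.] 0.55 [ 0.489 -0.273  0.03 ]
scene plunger_face [294. 249.] 0.82 [ 0.453 -0.212  0.028]
scene pad_green [337. 273.] 0.72 [ 0.481 -0.332  0.006]
scene pad_green [296. 248.] 0.36 [ 0.474 -0.199  0.006]
scene pad_yellow [332. 226.] 0.77 [ 0.607 -0.213  0.006]
scene spare_tappet [271. 198.] 0.41 [ 0.574 -0.009  0.012]
scene paste_tin [322. 252.] 0.75 [ 0.498 -0.266  0.02 ]
scene paste_tin [383. 238.] 0.6 [ 0.651 -0.351  0.02 ]
scene jar_amber [197. 176.] 0.69 [0.457 0.188 0.06 ]
scene feeler [331. 314.] 0.81 [ 0.37  -0.401  0.006]
scene tappet_high [262. 220.] 0.45 [ 0.464 -0.083  0.043]
scene tappet_high [318. 237.] 0.41 [ 0.517 -0.236  0.043]
1.1 [0.205 0.59  0.231] [[-0.944  0.329  0.   ]
 [ 0.329  0.944  0.   ]
 [-0.     0.    -1.   ]]
```

View pics/top0.png

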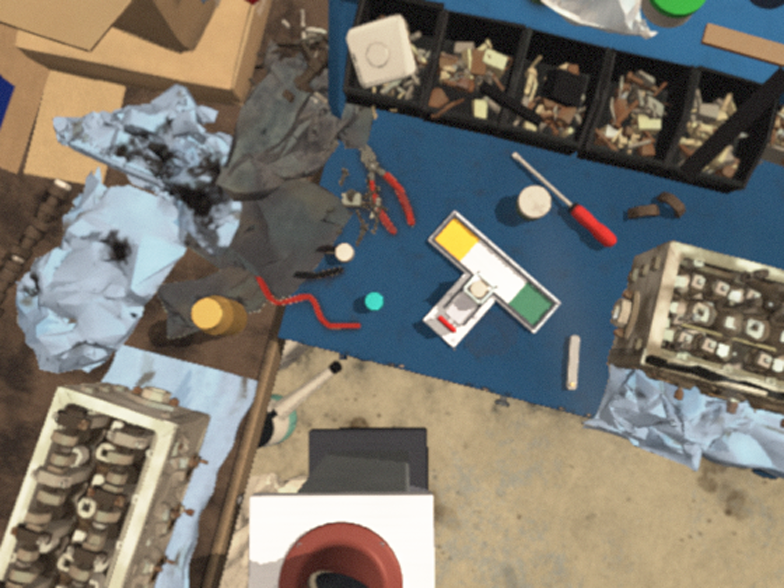

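View pics/scene0.png

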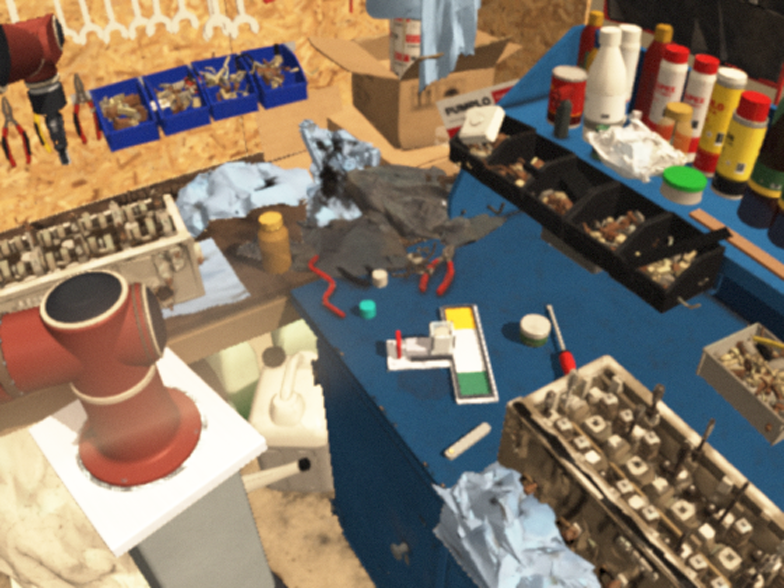

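Top view: the feeder is at about (338,209) in raw pixels. The red plunger plate is at (324,225), yellow pad at (329,171), green pad at (379,215). Look-alikes for the tappet are the turquoise one at (268,213) and the spare at (246,178). The tappet I want is in the clear tube at about (343,207). Feeder x ≈ (0.71,-0.70), and green lies at feeder -y. I'll move near for a close wrist check.

Call:
move_arm:
  delta_rot:
    - [0, 0, 8.5]
    - [0, 0, 8.5]
    - [0, 0, 8.5]
    - [0, 0, 0]
    - [0, 0, 0]
    - [0, 0, 0]
    - [0, 0, 0]
    - [0, 0, 0]
    - [0, 0, 0]
    - [0, 0, 0]
  dp:
    - [0, 0, 0]
    - [0, 0, 0]
    - [0, 0, 0]
    - [-0.045, -0.016, 0]
    - [-0.045, -0.016, 0]
    - [-0.045, -0.016, 0]
    - [-0.045, -0.016, 0]
    - [-0.045, -0.016, 0]
    - [-0.045, -0.016, 0]
    - [-0.045, -0.016, 0]
  jaw: [255, 255, 255, 255, 255, 255, 255, 255, 255, 255]

```text
t: 2.1
tool_pos: [0.351, 0.2875, 0.2316]
tool_rot: [[-0.711, 0.703, 0.001], [0.703, 0.711, 0.0], [-0.0, 0.001, -1.0]]
force: [0.8, -0.4, 0.1]
finger_gap: 0.0003
grip_force: 0.0
```

Call:
move_arm:
  delta_rot:
    - [0, 0, 0]
    - [0, 0, 0]
    - [0, 0, 0]
    - [0, 0, 0]
    - [0, 0, 0]
    - [0, 0, 0]
    - [0, 0, 0]
    - [0, 0, 0]
    - [0, 0, 0]
    - [0, 0, 0]
  dp:
    - [-0.037, -0.024, 0]
    - [-0.037, -0.024, 0]
    - [-0.037, -0.024, 0]
    - [-0.037, -0.024, 0]
    - [-0.037, -0.024, 0]
    - [-0.037, -0.024, 0]
    - [-0.037, -0.024, 0]
    - [-0.037, -0.024, 0]
    - [-0.037, -0.024, 0]
    - [-0.037, -0.024, 0]
  jaw: [255, 255, 255, 255, 255, 255, 255, 255, 255, 255]

```text
t: 3.1
tool_pos: [0.445, -0.1437, 0.2316]
tool_rot: [[-0.711, 0.704, 0.001], [0.704, 0.711, -0.0], [-0.001, 0.0, -1.0]]
force: [1.0, 0.8, 0.2]
finger_gap: 0.0003
grip_force: 0.0
```

Run:
```python
from h import *
np.set_printoptions(precision=4,suppress=True)
p=capture("wrist"); save(p,"w1.png",s=1.4)
t=capture("top"); save(t,"t1.png",(290,130,420,270),5)
for q in (p,t):
    h=cv2.cvtColor(q["frame"],cv2.COLOR_RGB2HSV)
    for n,lo,hi in(("yel",(20,120,120),(32,255,255)),("grn",(65,90,40),(90,255,200)),):
        m=cv2.inRange(h,lo,hi); k,l,st,ce=cv2.connectedComponentsWithStats(m)
        for i in sorted(range(1,k),key=lambda i:-st[i,4])[:3]:
            print(n,st[i],ce[i],at(q,ce[i],.006))
    for k,z in dict(plunger_face=.028,tappet_high=.04,pad_green=.006,pad_yellow=.006).items():
        for r in finder.recognise(k,q)[:2]: print(k,np.round(r["point"]),round(r["score"],2),at(q,r["point"],z))
s=readout.read_state();print(s["t"],s["tool_pos"],s["force"],np.array(s["tool_rot"]))
```

```text
yel [ 309  289   40   35 1059] [330.0085 303.5364] [ 0.5974 -0.2013  0.006 ]
yel [ 41 271   6   5  14] [ 43.4286 272.4286] [ 0.3353 -0.4075  0.006 ]
grn [ 151  295   52   32 1122] [174.8271 306.7291] [ 0.4706 -0.3352  0.006 ]
grn [341 138  34  30 165] [349.6727 147.6788] [ 0.4758 -0.0644  0.006 ]
grn [357 170   6   1   6] [359.5 170. ] [ 0.5007 -0.0723  0.006 ]
plunger_face [244. 236.] 0.77 [ 0.462  -0.2048  0.028 ]
tappet_high [359. 152.] 0.89 [ 0.4776 -0.0636  0.04  ]
pad_green [169. 304.] 0.77 [ 0.4634 -0.3368  0.006 ]
pad_green [ 70. 293.] 0.21 [ 0.3719 -0.4078  0.006 ]
yel [312 157  30  27 447] [325.7763 170.3915] [ 0.597  -0.2114  0.006 ]
yel [138 214  20  20 315] [147.3937 223.673 ] [0.4691 0.2341 0.006 ]
grn [368 203  21  28 305] [377.7475 216.8787] [ 0.4788 -0.337   0.006 ]
grn [494   0  10  10  15] [499.4      4.2667] [ 1.0275 -0.6703  0.006 ]
grn [388 217   4   5   8] [389.25  219.125] [ 0.4729 -0.3652  0.006 ]
pad_green [379. 218.] 0.74 [ 0.4758 -0.339   0.006 ]
pad_yellow [328. 168.] 0.55 [ 0.6025 -0.216   0.006 ]
3.6 [ 0.4449 -0.1406  0.2315] [-0.6886 -0.0728  0.0239] [[-0.7124  0.7018  0.0004]
 [ 0.7018  0.7124 -0.0001]
 [-0.0004  0.0002 -1.    ]]
```

View pics/w1.png

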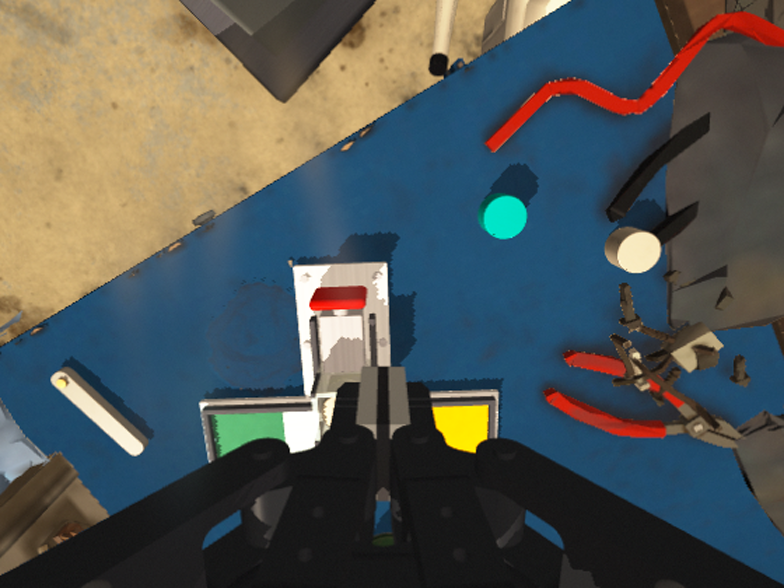

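View pics/t1.png

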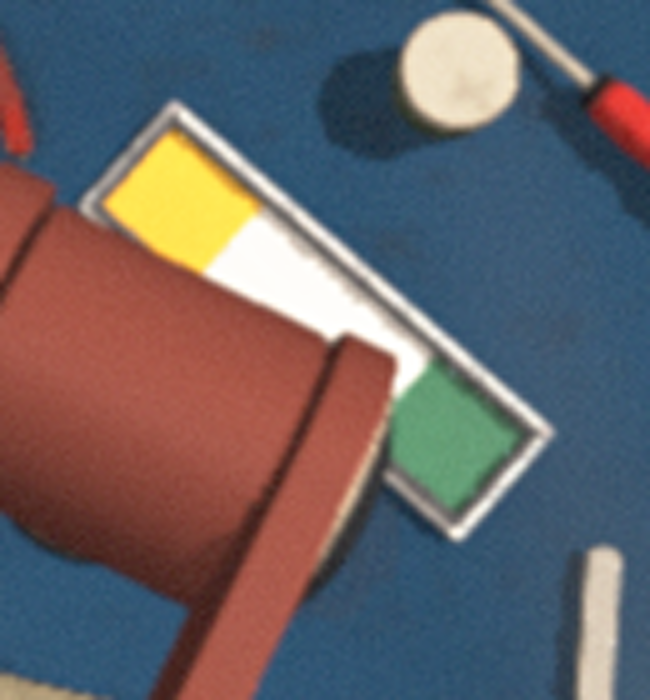

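Wrist picture (scaled pixels): red plunger plate at (338,298), lane with green at (245,440) on the left and yellow at (465,430) on the right. The turquoise look-alike is at (503,216) and the spare at (633,250). Next I'll get the axes from the edges.

Run:
```python
from h import *
np.set_printoptions(precision=4,suppress=True)
p=capture("wrist")
ang=lambda v:np.degrees(np.arctan2(v[1],v[0]))
f=p["frame"]
a,b=[at(p,np.array(u)/1.4,.010) for u in((200,402),(499,391))]
print("lane near outer corners",a,b,np.linalg.norm(b-a),ang(b-a))
a2,b2=[at(p,np.array(u)/1.4,.006) for u in((291,263),(386,263))]
print("plate back corners",a2,b2,np.linalg.norm(b2-a2),ang(b2-a2))
h=cv2.cvtColor(f,cv2.COLOR_RGB2HSV); m=cv2.inRange(h,(0,150,90),(8,255,255))|cv2.inRange(h,(172,150,90),(180,255,255))
m[:,300:]=0
k,l,st,ce=cv2.connectedComponentsWithStats(m); i=1+np.argmax(st[1:,4]); print(st[i],ce[i])
ys,xs=np.where(l==i); r=cv2.minAreaRect(np.c_[xs,ys].astype(np.float32)); bx=cv2.boxPoints(r); print(bx)
for q in bx: print(at(p,q,.047),at(p,q,.028))
t=readout.read_state(); print(t["tool_pos"],t["t"])
# model test
for th in (-44.7,-43.5,-42.5):
    x=np.array([np.cos(np.radians(th)),np.sin(np.radians(th))]);print(th,x)
```

```text
lane near outer corners [ 0.4273 -0.3358  0.01  ] [ 0.5927 -0.1539  0.01  ] 0.24591841675262863 47.7166334162195
plate back corners [ 0.401 -0.197  0.006] [ 0.452  -0.1453  0.006 ] 0.07254832712610415 45.40674778070254
[219 207  41  17 621] [239.2786 214.8841]
[[219. 207.]
 [259. 207.]
 [259. 223.]
 [219. 223.]]
[ 0.4202 -0.1913  0.047 ] [ 0.4219 -0.1973  0.028 ]
[ 0.4473 -0.1638  0.047 ] [ 0.4506 -0.1681  0.028 ]
[ 0.4588 -0.1754  0.047 ] [ 0.4627 -0.1804  0.028 ]
[ 0.4313 -0.2033  0.047 ] [ 0.4336 -0.2099  0.028 ]
[ 0.4449 -0.1407  0.2314] 3.65
-44.7 [ 0.7108 -0.7034]
-43.5 [ 0.7254 -0.6884]
-42.5 [ 0.7373 -0.6756]
```

Call:
move_arm:
  delta_rot:
    - [0, 0, -1.2]
    - [0, 0, 0]
    - [0, 0, 0]
    - [0, 0, 0]
    - [0, 0, 0]
    - [0, 0, 0]
    - [0, 0, 0]
    - [0, 0, 0]
    - [0, 0, 0]
    - [0, 0, 0]
  dp:
    - [0.01, -0.016, 0]
    - [0, -0.0165, 0]
    - [0, 0, 0.036]
    - [0, 0, 0.036]
    - [0, 0, 0.036]
    - [0, 0, 0.036]
    - [0, 0, 0.036]
    - [0, 0, 0.034]
    - [0, 0, 0]
    - [0, 0, 0]
  jaw: [255, 255, 255, 255, 255, 255, 255, 255, 255, 255]

```text
t: 4.65
tool_pos: [0.4151, -0.1576, 0.0176]
tool_rot: [[-0.726, 0.688, -0.001], [0.688, 0.726, 0.0], [0.001, -0.0, -1.0]]
force: [0.6, -0.2, 1.1]
finger_gap: -0.0001
grip_force: 0.0
```

Run:
```python
from h import *
np.set_printoptions(precision=4,suppress=True)
p=capture("wrist"); save(p,"w2.png",s=1.4)
s=readout.read_state();print(s["t"],s["tool_pos"],s["force"],np.array(s["tool_rot"]))
```

```text
4.7 [ 0.4163 -0.1584  0.019 ] [ 0.7113 -0.5973  0.3676] [[-0.726   0.6877  0.002 ]
 [ 0.6877  0.726  -0.0012]
 [-0.0023  0.0005 -1.    ]]
```

View pics/w2.png

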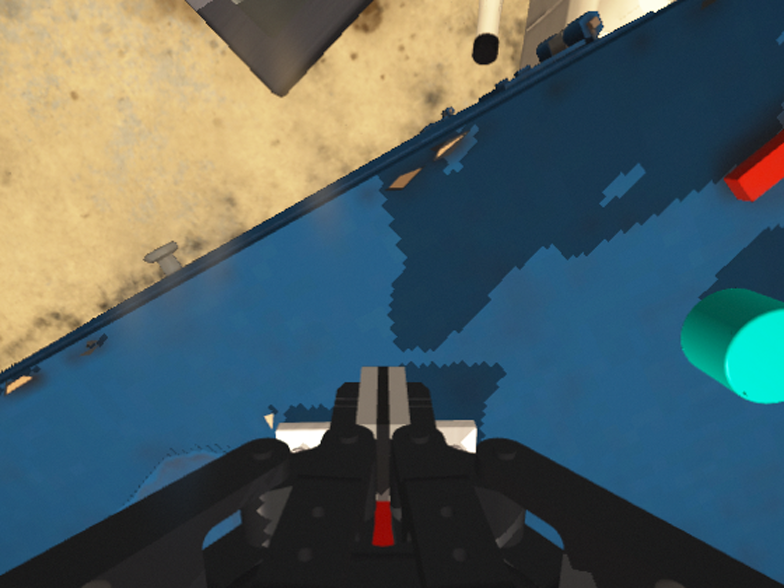

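The wrist view shows the fingers centred on the feeder's back edge (centre at about x=376, fingers at 384), with the plate ahead. Pushing slowly.

Call:
move_arm:
  delta_rot:
    - [0, 0, 0]
    - [0, 0, 0]
    - [0, 0, 0]
    - [0, 0, 0]
    - [0, 0, 0]
    - [0, 0, 0]
    - [0, 0, 0]
    - [0, 0, 0]
    - [0, 0, 0]
    - [0, 0, 0]
  dp:
    - [-0.006, -0.002, 0]
    - [-0.006, 0, 0]
    - [-0.005, 0, 0]
    - [-0.005, 0, 0]
    - [-0.005, 0, 0]
    - [-0.005, 0, 0]
    - [-0.005, 0, 0]
    - [-0.005, 0, 0]
    - [-0.005, 0, 0]
    - [-0.005, 0, 0]
  jaw: [255, 255, 255, 255, 255, 255, 255, 255, 255, 255]

```text
t: 5.7
tool_pos: [0.4517, -0.1951, 0.0171]
tool_rot: [[-0.726, 0.688, -0.0], [0.688, 0.726, 0.001], [0.001, 0.0, -1.0]]
force: [-0.2, 4.3, 0.7]
finger_gap: -0.0002
grip_force: 1.8
```

Call:
move_arm:
  delta_rot:
    - [0, 0, 0]
    - [0, 0, 0]
    - [0, 0, 0]
    - [0, 0, 0]
    - [0, 0, 0]
    - [0, 0, 0]
    - [0, 0, 0]
    - [0, 0, 0]
    - [0, 0, 0]
    - [0, 0, 0]
  dp:
    - [-0.003, 0, 0]
    - [-0.003, 0, 0]
    - [-0.002, 0, 0]
    - [-0.002, 0, 0]
    - [0, 0, 0]
    - [0, 0, 0]
    - [0, 0, 0]
    - [0, 0, 0]
    - [0, 0, 0]
    - [0, 0, 0]
  jaw: [255, 255, 255, 255, 255, 255, 255, 255, 255, 255]

```text
t: 6.7
tool_pos: [0.4586, -0.202, 0.0172]
tool_rot: [[-0.726, 0.688, -0.0], [0.688, 0.726, 0.0], [0.0, -0.0, -1.0]]
force: [-1.0, 3.4, -1.3]
finger_gap: -0.0001
grip_force: 1.5
```

Call:
move_arm:
  delta_rot:
    - [0, 0, 0]
    - [0, 0, 0]
    - [0, 0, 0]
    - [0, 0, 0]
    - [0, 0, 0]
    - [0, 0, 0]
    - [0, 0, 0]
    - [0, 0, 0]
    - [0, 0, 0]
    - [0, 0, 0]
  dp:
    - [-0.002, 0, 0]
    - [-0.002, 0, 0]
    - [-0.002, 0, 0]
    - [-0.001, 0, 0]
    - [-0.001, 0, 0]
    - [0, 0, 0]
    - [0, 0, 0]
    - [0, 0, 0]
    - [0, 0, 0]
    - [0, 0, 0]
  jaw: [255, 255, 255, 255, 255, 255, 255, 255, 255, 255]

```text
t: 7.7
tool_pos: [0.4645, -0.2077, 0.0173]
tool_rot: [[-0.726, 0.688, -0.0], [0.688, 0.726, -0.0], [0.0, -0.0, -1.0]]
force: [-1.4, 3.1, -2.4]
finger_gap: 0.0002
grip_force: 1.6
```

Call:
move_arm:
  delta_rot:
    - [0, 0, 0]
    - [0, 0, 0]
    - [0, 0, 0]
    - [0, 0, 0]
    - [0, 0, 0]
    - [0, 0, 0]
    - [0, 0, 0]
    - [0, 0, 0]
    - [0, 0, 0]
    - [0, 0, 0]
  dp:
    - [-0.002, 0, 0]
    - [-0.002, 0, 0]
    - [-0.001, 0, 0]
    - [-0.001, 0, 0]
    - [0, 0, 0]
    - [0, 0, 0]
    - [0, 0, 0]
    - [0, 0, 0]
    - [0, 0, 0]
    - [0, 0, 0]
  jaw: [255, 255, 255, 255, 255, 255, 255, 255, 255, 255]

```text
t: 8.7
tool_pos: [0.4653, -0.2083, 0.0171]
tool_rot: [[-0.726, 0.688, -0.011], [0.688, 0.726, 0.008], [0.013, -0.001, -1.0]]
force: [-16.0, 16.1, 15.1]
finger_gap: 0.0001
grip_force: 11.7
```

Run:
```python
from h import *
p=capture("scene"); save(p,"s2.png",(240,180,400,300),5)
```

```text
(no output)
```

View pics/s2.png

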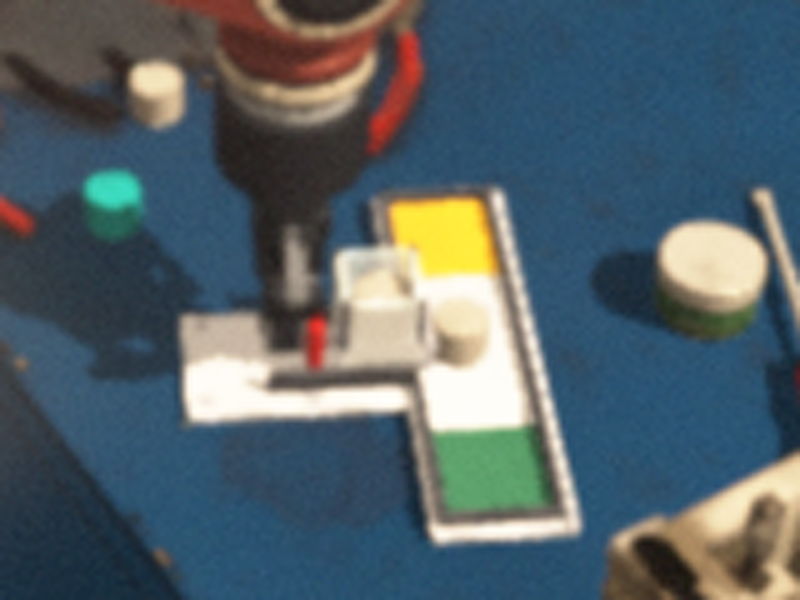

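The scene view shows the tappet out in the lane at (461,332) in the crop and the second still in the tube. The 23 N reading means the firm stop is reached. Retreating.

Call:
move_arm:
  delta_rot:
    - [0, 0, 0]
    - [0, 0, 0]
    - [0, 0, 0]
    - [0, 0, 0]
    - [0, 0, 0]
    - [0, 0, 0]
    - [0, 0, 0]
    - [0, 0, 0]
    - [0, 0, 0]
    - [0, 0, 0]
  dp:
    - [0.008, 0, 0]
    - [0.01, 0, 0]
    - [0.01, 0, 0]
    - [0.01, 0, 0]
    - [0.01, 0, 0]
    - [0.01, 0, 0]
    - [0.01, 0, 0]
    - [0.01, 0, 0]
    - [0, 0, -0.04]
    - [0, 0, -0.04]
  jaw: [255, 255, 255, 255, 255, 255, 255, 255, 255, 255]

```text
t: 9.75
tool_pos: [0.4108, -0.1569, 0.0969]
tool_rot: [[-0.726, 0.688, -0.003], [0.688, 0.726, 0.002], [0.003, -0.001, -1.0]]
force: [0.3, -0.7, 0.9]
finger_gap: -0.0002
grip_force: 0.0
```

Call:
move_arm:
  delta_rot:
    - [0, 0, 0]
    - [0, 0, 0]
    - [0, 0, 0]
    - [0, 0, 0]
    - [0, 0, 0]
    - [0, 0, 0]
    - [0, 0, 0]
    - [0, 0, 0]
    - [0, 0, 0]
    - [0, 0, 0]
  dp:
    - [0, 0, -0.04]
    - [0, 0, -0.04]
    - [0, 0.03, -0.03]
    - [0, 0.04, 0]
    - [0, 0.04, 0]
    - [0, 0, 0]
    - [0, 0, 0]
    - [0, 0, 0]
    - [0, 0, 0]
    - [0, 0, 0]
  jaw: [255, 255, 255, 255, 255, 255, 255, 255, 255, 255]

```text
t: 10.75
tool_pos: [0.4875, -0.0789, 0.2072]
tool_rot: [[-0.725, 0.689, 0.0], [0.689, 0.725, -0.0], [-0.0, -0.0, -1.0]]
force: [-0.3, -0.3, 0.3]
finger_gap: -0.0002
grip_force: 0.0
```

Run:
```python
from h import *
np.set_printoptions(precision=4,suppress=True)
p=capture("scene"); t=capture("top")
c=np.vstack([cv2.resize(q["frame"][a[1]:a[3],a[0]:a[2],::-1],(520,390//1*1)[:2] if 0 else None,fx=3.6,fy=3.6,interpolation=cv2.INTER_CUBIC) for q,a in((p,(260,195,400,275)),(t,(280,150,420,230)))])
cv2.imwrite("pics/s3.png",c)
for q in(p,t):
    for r in finder.recognise("tappet_low",q)[:4]: print(np.round(r["point"]),round(r["score"],2),at(q,r["point"],.018))
s=readout.read_state();print(s["t"],s["tool_pos"],s["force"])
```

```text
[328. 246.] 0.72 [ 0.5286 -0.2638  0.018 ]
[348. 193.] 0.44 [ 0.5366 -0.2645  0.018 ]
10.95 [ 0.4879 -0.0786  0.2073] [-0.0927  0.2231 -0.3586]
```

View pics/s3.png

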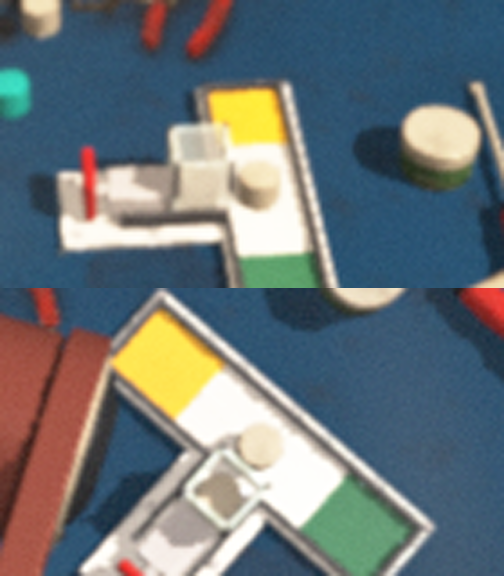

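The top view shows the plunger back out. The ejected tappet is in the lane at crop (261,445), about (0.533,-0.272) in world, upright. The tube holds the second. Now moving behind the tappet on the yellow side.

Call:
move_arm:
  delta_rot:
    - [0, 0, 0]
    - [0, 0, 0]
    - [0, 0, 0]
    - [0, 0, 0]
    - [0, 0, 0]
    - [0, 0, 0]
    - [0, 0, 0]
    - [0, 0, 0]
    - [0, 0, 0]
    - [0, 0, 0]
  dp:
    - [-0.0335, -0.0125, 0]
    - [-0.0335, -0.0125, 0]
    - [-0.0335, -0.0125, 0]
    - [-0.0335, -0.0125, 0]
    - [-0.033, -0.0125, 0]
    - [0, 0, 0.035]
    - [0, 0, 0.035]
    - [0, 0, 0.035]
    - [0, 0, 0.025]
    - [0, 0, 0]
  jaw: [255, 255, 255, 255, 255, 255, 255, 255, 255, 255]

```text
t: 11.95
tool_pos: [0.5629, -0.2369, 0.0721]
tool_rot: [[-0.725, 0.688, -0.008], [0.688, 0.725, 0.005], [0.009, -0.002, -1.0]]
force: [-0.8, 0.4, -0.3]
finger_gap: -0.0001
grip_force: 0.0
```

Run:
```python
from h import *
np.set_printoptions(precision=4,suppress=True)
p=capture("scene"); t=capture("top")
c=np.vstack([cv2.resize(q["frame"][a[1]:a[3],a[0]:a[2],::-1],None,fx=3.6,fy=3.6,interpolation=cv2.INTER_CUBIC) for q,a in((p,(260,195,400,275)),(t,(280,150,420,230)))])
cv2.imwrite("pics/s4.png",c)
s=readout.read_state();P=s["tool_pos"];print(s["t"],P,s["force"],"feeder-ish",P[0]*.7255-P[1]*.688-.5285,P[0]*.688+P[1]*.7255-.1715)
```

```text
12.05 [ 0.5662 -0.2386  0.0775] [ 0.2688  0.0418 -0.7431] feeder-ish 0.04642477262134648 0.04493628946791642
```

View pics/s4.png

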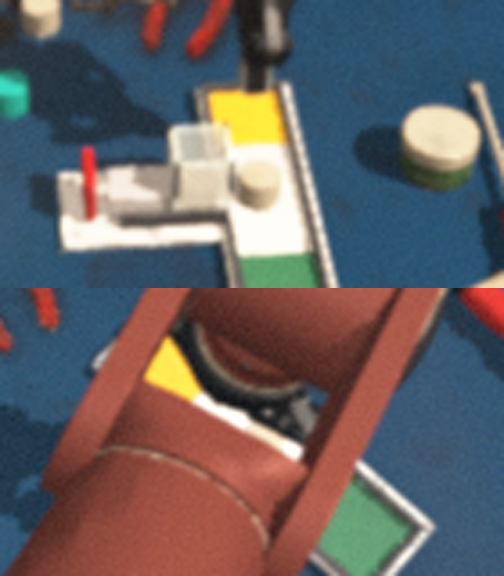

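Scene view: the finger is above the lane's yellow end, laterally in line with the tappet at (258,185). Descending, then pushing part of the way.

Call:
move_arm:
  delta_rot:
    - [0, 0, 0]
    - [0, 0, 0]
    - [0, 0, 0]
    - [0, 0, 0]
    - [0, 0, 0]
    - [0, 0, 0]
    - [0, 0, 0]
    - [0, 0, 0]
    - [0, 0, 0]
    - [0, 0, 0]
  dp:
    - [0, 0, 0.02]
    - [0, 0, 0.02]
    - [0, 0, 0.015]
    - [0, 0, 0.008]
    - [0, 0, 0]
    - [0, 0, 0]
    - [0, -0.005, 0]
    - [0, -0.005, 0]
    - [0, -0.005, 0]
    - [0, -0.005, 0]
  jaw: [255, 255, 255, 255, 255, 255, 255, 255, 255, 255]

```text
t: 13.05
tool_pos: [0.5523, -0.2535, 0.0147]
tool_rot: [[-0.725, 0.688, 0.001], [0.688, 0.725, -0.0], [-0.001, 0.0, -1.0]]
force: [-0.7, 0.1, -1.0]
finger_gap: -0.0001
grip_force: 0.2
```

Run:
```python
from h import *
np.set_printoptions(precision=4,suppress=True)
p=capture("scene"); save(p,"s5.png",(300,200,380,290),6)
s=readout.read_state();P=s["tool_pos"];print(s["t"],P,s["force"],"feeder-ish",P[0]*.7255-P[1]*.688-.5285,P[0]*.688+P[1]*.7255-.1715)
```

```text
13.1 [ 0.5518 -0.254   0.0145] [-0.2561 -0.8852 -0.7511] feeder-ish 0.04655259504076481 0.023865058680061557
```

View pics/s5.png

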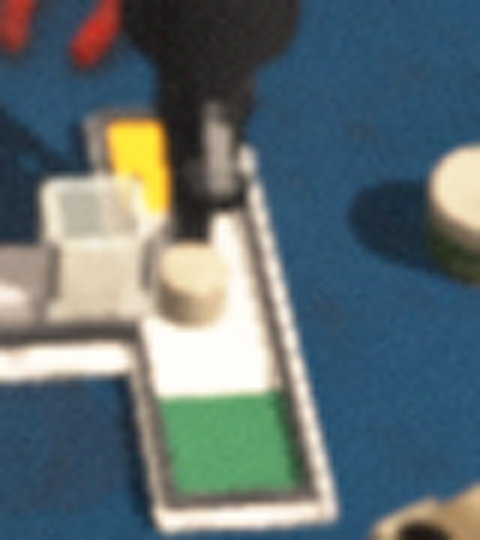

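The finger stands just behind the upright tappet (crop 192,283), inside the lane and in line with it. Pushing on.

Call:
move_arm:
  delta_rot:
    - [0, 0, 0]
    - [0, 0, 0]
    - [0, 0, 0]
    - [0, 0, 0]
    - [0, 0, 0]
    - [0, 0, 0]
    - [0, 0, 0]
    - [0, 0, 0]
    - [0, 0, 0]
    - [0, 0, 0]
  dp:
    - [0, -0.005, 0]
    - [0, -0.006, 0]
    - [0, -0.006, 0]
    - [0, -0.006, 0]
    - [0, -0.006, 0]
    - [0, -0.006, 0]
    - [0, -0.006, 0]
    - [0, -0.006, 0]
    - [0, -0.006, 0]
    - [0, -0.006, 0]
  jaw: [255, 255, 255, 255, 255, 255, 255, 255, 255, 255]

```text
t: 14.1
tool_pos: [0.5115, -0.2962, 0.0143]
tool_rot: [[-0.726, 0.688, -0.0], [0.688, 0.726, 0.0], [0.0, 0.0, -1.0]]
force: [0.2, 0.7, -0.4]
finger_gap: -0.0001
grip_force: 0.2
```

Call:
move_arm:
  delta_rot:
    - [0, 0, 0]
    - [0, 0, 0]
    - [0, 0, 0]
    - [0, 0, 0]
    - [0, 0, 0]
    - [0, 0, 0]
    - [0, 0, 0]
    - [0, 0, 0]
    - [0, 0, 0]
    - [0, 0, 0]
  dp:
    - [0, -0.005, 0]
    - [0, -0.005, 0]
    - [0, -0.004, 0]
    - [0, -0.004, 0]
    - [0, -0.003, 0]
    - [0, 0, 0]
    - [0, 0, 0]
    - [0, 0, 0]
    - [0, 0, 0]
    - [0, 0, 0]
  jaw: [255, 255, 255, 255, 255, 255, 255, 255, 255, 255]

```text
t: 15.1
tool_pos: [0.4974, -0.311, 0.0143]
tool_rot: [[-0.726, 0.688, -0.0], [0.688, 0.726, 0.0], [0.0, -0.0, -1.0]]
force: [-0.2, 0.5, 0.5]
finger_gap: 0.0001
grip_force: 0.0
```

Run:
```python
from h import *
np.set_printoptions(precision=4,suppress=True)
p=capture("scene"); save(p,"s6.png",(300,200,380,290),6)
s=readout.read_state();P=s["tool_pos"];print(s["t"],P,s["force"],"feeder-ish",P[0]*.7255-P[1]*.688-.5285,P[0]*.688+P[1]*.7255-.1715)
```

```text
15.15 [ 0.4974 -0.311   0.0143] [ 0.3601 -0.3258  0.2796] feeder-ish 0.04632743023136676 -0.05490488334962143
```

View pics/s6.png

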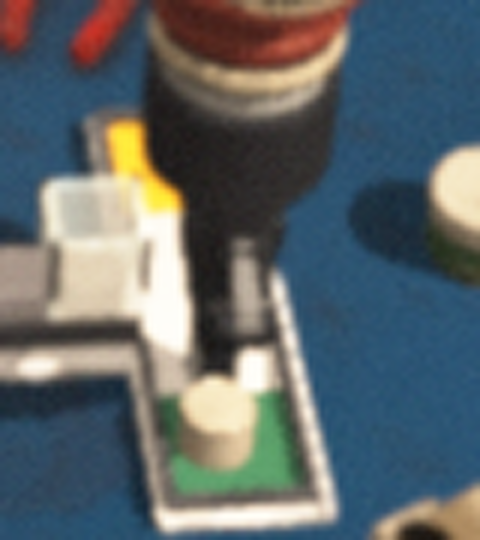

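The tappet (base centre about (218,446)) stands upright at the middle of the green pad (about (225,443)). Backing off and going up.

Call:
move_arm:
  delta_rot:
    - [0, 0, 0]
    - [0, 0, 0]
    - [0, 0, 0]
    - [0, 0, 0]
    - [0, 0, 0]
    - [0, 0, 0]
    - [0, 0, 0]
    - [0, 0, 0]
    - [0, 0, 0]
    - [0, 0, 0]
  dp:
    - [0, 0.005, 0]
    - [0, 0.01, 0]
    - [0, 0.01, 0]
    - [0, 0, -0.03]
    - [0, 0, -0.04]
    - [0, 0, -0.04]
    - [0, 0, -0.04]
    - [0.04, 0.02, 0]
    - [0.04, 0.03, 0]
    - [0.04, 0.03, 0]
  jaw: [255, 255, 255, 255, 255, 255, 255, 255, 255, 255]

```text
t: 16.15
tool_pos: [0.4826, -0.1506, 0.165]
tool_rot: [[-0.725, 0.689, 0.001], [0.689, 0.725, -0.0], [-0.001, 0.001, -1.0]]
force: [1.1, -0.1, 0.4]
finger_gap: 0.0002
grip_force: 0.0
```

Call:
move_arm:
  delta_rot:
    - [0, 0, 0]
    - [0, 0, 0]
    - [0, 0, 0]
    - [0, 0, 0]
    - [0, 0, 0]
    - [0, 0, 0]
    - [0, 0, 0]
    - [0, 0, 0]
    - [0, 0, 0]
    - [0, 0, 0]
  dp:
    - [0.04, 0.03, 0]
    - [0.03, 0.03, 0]
    - [0, 0, 0]
    - [0, 0, 0]
    - [0, 0, 0]
    - [0, 0, 0]
    - [0, 0, 0]
    - [0, 0, 0]
    - [0, 0, 0]
    - [0, 0, 0]
  jaw: [255, 255, 255, 255, 255, 255, 255, 255, 255, 255]

```text
t: 17.15
tool_pos: [0.4731, -0.0609, 0.1643]
tool_rot: [[-0.725, 0.689, -0.0], [0.689, 0.725, 0.0], [0.0, -0.0, -1.0]]
force: [-0.1, 0.5, -0.0]
finger_gap: -0.0003
grip_force: 0.0
```

Run:
```python
from h import *
np.set_printoptions(precision=4,suppress=True)
p=capture("scene"); t=capture("top")
# green region corners (scene), with tappet inside via convex hull, vs tappet base
for q,roi in((p,(315,255,365,290)),(t,(355,195,400,240))):
    h=cv2.cvtColor(q["frame"],cv2.COLOR_RGB2HSV); m=cv2.inRange(h,(60,70,40),(95,255,220))
    k=np.zeros_like(m); k[roi[1]:roi[3],roi[0]:roi[2]]=255; m&=k
    n,l,st,_=cv2.connectedComponentsWithStats(m); i=1+np.argmax(st[1:,4]); ys,xs=np.where(l==i)
    W=np.array([at(q,(x,y),.006)[:2] for x,y in zip(xs,ys)])
    R=np.array([[.7255,-.688],[.688,.7255]]); F=W@R.T-[.5285,.1715]
    print("green extents feeder",F.min(0),F.max(0))
    for nm in("tappet_low","plunger_face"):
      for r in finder.recognise(nm,q)[:3]: print(nm,np.round(r["point"],1),round(r["score"],2),R@at(q,r["point"],.018 if nm[0]=="t" else .028)[:2]-[.5285,.1715])
s=readout.read_state();print(s["t"],s["tool_pos"],s["force"])
```

```text
green extents feeder [ 0.0253 -0.109 ] [ 0.0765 -0.0598]
tappet_low [320.7 254.1] 0.46 [ 0.013 -0.026]
tappet_low [332.3 270. ] 0.45 [ 0.0355 -0.0824]
tappet_low [341.9 273.6] 0.41 [ 0.0575 -0.0958]
plunger_face [196.8 171.8] 0.66 [-0.3361  0.3458]
plunger_face [293.7 249.3] 0.64 [-0.0556 -0.0146]
green extents feeder [ 0.0282 -0.1163] [ 0.0779 -0.0604]
tappet_low [342.6 206.2] 0.72 [ 0.0096 -0.0049]
tappet_low [375.  217.6] 0.59 [ 0.0424 -0.0817]
plunger_face [324.7 223.5] 0.7 [-0.0526 -0.0012]
17.45 [ 0.4731 -0.0606  0.1643] [-0.1362  0.569   0.4913]
```

```bash
python3 -c "
from station import robot
print(robot.close_job())"
```

```text
the job is handed in; nothing more can be done
None
```

I pressed the plunger fully in once and it sprang back out. The tappet that came out now stands upright about 4 mm from the green pad's centre, and the job is handed in at about 17.5 s. I didn't get a clear view of the second tappet on the tube's floor, and the interface gave no verdict.

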